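Slide a shutter module into the tester's corner pocket and fire a test

TASK

With the fingertips, push the black shutter module flat up against the tester's rail, then slide it along, keeping it against the rail, into the corner pocket until it is fully home against the end stop. Then press the red test button all the way down and let it come up again. Never lift or tip the module or touch its shutter blades, press the button only once the module is home, and leave the other things on the desk where they are.

Things in the scene. Friction and masses are not known exactly. Their poses are not given: they have to be found in the camera images.
- tester: Shutter tester, fixed. Origin: centre of the bed's length, at desk level; +y runs along the rail towards the corner pocket, +x away from the robot (within 0.3 rad). In its frame (mm): aluminium bed x -70..65, y -140..140, top z 12; dark rail along its far side, face at x 45, top z 22; behind it the blue box, x 65..140, y -70..140, top z 45, with a black selector knob 8 mm high at x 118, y 105.
- home (a point): Point on the bed top in the corner pocket where the module's origin lies when fully home: tester frame x 24, y 90, z 12 mm (21 mm from the rail's face, 35 mm from the stop's face). Axes as the tester's: y along the rail into the corner, x square to the rail and into it.
- rail_start (a point): Foot of the rail's face at the open end of the bed, away from the pocket: tester frame x 45, y -140, z 12 mm. The rail runs from here along +y and stands 10 mm above the bed. Axes as the tester's.
- end_stop (a point): Inner corner where the rail's face meets the end stop's face, on the bed top: tester frame x 45, y 125, z 12 mm. The stop, 10 mm high above the bed, reaches from here to x -30. Axes as the tester's.
- cheek_nose (a point): Top of the pocket's cheek at the end of its straight part: tester frame x 0, y 80, z 22 mm. The cheek (10 mm thick, 10 mm high) runs parallel to the rail from here to the stop, so the pocket is 45 mm wide, open towards -y; a flared lead-in goes from here outwards to about x -19, y 62.
- module: Loose black shutter module, 42 (x) x 70 (y) x 10 mm high, about 60 g, slides on the bed. Origin: centre of its underside. Its +y end (brass pads) leads into the pocket. At the start its +y is within 0.4 rad of the tester's +y, its origin 85 to 150 mm short of home along the rail and 16 to 36 mm short of it square to the rail. Outer faces upright, 10 mm high; coil bay at the -y end.
- blades: Thin metal shutter blades in the module's 24 (x) x 36 (y) mm gate, 5 mm below the frame's top; origin 8 mm towards the module's +y from its centre, 2 mm above its underside. Fragile: do not touch.
- test_button (a joint): Travel of the red push button, m: 0 up, 0.006 fully down, springs back. About 1.5 N starts it, 5 N holds it fully down.
- test_button_top (a point): Centre of the top of the red button cap (24 mm across, top 67 mm above the desk when up, 10 mm above its round black housing of 40 mm diameter) on top of the blue box. Pressed straight down.
- lens_cap: Black bakelite lens cap lying on the desk in front of the bed, 42 mm diameter, 12 mm high; origin at the centre of its underside. Bystander.
- focus_knob: Knurled brass focusing knob standing on the desk in front of the bed, 30 mm diameter, 20 mm high; origin at the centre of its underside. Bystander.
- hood: Chrome twin-lens viewing hood, about 65 mm square at its flared mouth, 51 mm high, standing on a turntable plate whose top is 26 mm above the desk; origin at the centre of its underside. Bystander.
- turntable: Base of the round brushed-aluminium ball-bearing turntable, plate 190 mm diameter, top 26 mm above the desk, turns easily; origin on its axis at desk level. Bystander.
- screwdriver: Small screwdriver lying on the desk, 160 mm long along its x, thinner than 30 mm. Bystander.
- blower: Black rubber blower bulb standing upright, 62 mm diameter, 135 mm high; origin at the centre of its underside. Bystander.
- loupe: Black loupe standing on the desk, 44 mm diameter, 40 mm high; origin at the centre of its underside. Bystander.
Not all that is in view belongs to the job. Leave any pink look-alike of the module alone.

How it is judged:
By the outcome, as a careful person would: the job done as asked, in the order asked, and still so for the second after the job is handed in, with the robot touching nothing.
It also fails if it takes over 51 s, if anything falls off the work surface, if the arm or the gripper's body presses on something with over 40 N, if the wrist force passes 120 N, or if a joint passes its speed limit or range.

ROBOT

A 7-joint arm with a two-finger parallel gripper is mounted at the origin on the work surface. World frame = base frame: x ahead of the robot, y to its left, z up, the work surface at z = 0. Lengths are in m, angles in degrees, forces in N, time in s.
With the tool pointing down it reaches from about 0.425 to 0.875 m from the base axis. Payload 4.7 kg.
Tool frame: the origin (TCP) lies at the very end of the fingers, on their centre line; the grasp point (between the pads) lies 19 mm behind it; x points along the fingers, z is the direction in which the jaws open and shut, and the axes are right-handed (so a half turn about x gives the same grasp; the last joint's range is limited). The gripper opens to 87 mm and grips with 3 to 60 N. Pads are 19 mm wide; open, the fingers measure 117 mm over their backs; the gripper's body (75 mm by 190 mm) begins 51 mm behind the grasp point.
Start: joints at [69.219, 18.392, -4.016, 83.108, 1.295, 78.541, -3.26], TCP at [0.239, -0.604, 0.223] pointing down, gripper open.
Joint ranges: [-163.93, 163.93], [-17.29, 119.83], [-79.2, 71.16], [3.27, 140.29], [-89.18, 269.18], [5.43, 117.66], [-154.24, 154.24]. Speed limits (degrees/s): [147.25, 147.25, 180, 180, 180, 180, 180].

INTERFACE

Orientations are given as [roll, pitch, yaw] about the fixed x, y, z axes, in that order (R = Rz(yaw) Ry(pitch) Rx(roll)).
In Python, from cell import env gives the robot as it stands. The module is installed in compiled form; this text tells all that it offers.
- The arm moves only by the tool drive_tool, never from a script. Its argument "increments" is a list of rows, each a list of 2 entries, a list of its own where there are three numbers: the shift along the tool's x, y, z scaled (see below), then the turn, a rotation vector about the tool's x, y, z scaled (see below). In form: [[[dx, dy, dz], [wx, wy, wz]], ...]. A call has 1 to 10 rows; each row shifts and turns the commanded pose from where the row before left it, along the tool's axes as they then stand; what a row does not reach is not made up. The controller multiplies each number of a shift by 0.04 m and each number of a turn by 120 degrees. A row lasts 1/10 s, in which the tool goes at most 50 mm and 8.59 degrees, less where a joint would pass 70% of its speed; a pose out of reach is approached as far as the arm can. A call with a number of a shift or a turn outside -1 to 1 is refused whole. A call with a gripper value outside its range is refused whole. "hand" is the gripper's target within -1 to 1 (fully open at 1, half-way at 0, shut at -1), set as the call begins (left out, the last holds). The fingers move at their own pace and stop on an object; "squeeze" is the grip in N (left out, the last holds). Time passes only in rows, so rows that do not move let the fingers close. It gives the time, the measured TCP pose, the force and the opening at its end, in the units of the state.
- env.get_obs(): the state, without advancing time (a new reading comes with each control period).
- env.read_camera(name): name is "scene" or "top" or "wrist"; returns a dict with "frame" (420x560x3 uint8, red, green, blue), "fx", "fy", "cx", "cy" (pixels), "R" (3x3) and "t" (3): a world point X has camera coordinates R X + t. Camera axes: x right, y down, z forward; pixel columns grow to the right and rows downward; lengths in m; the calibration is good to about 2 mm. A picture is of the moment at which its call begins. There is no depth.
- env.sign_off(): hands the job in, once; it reports no verdict.
The state is a dict: "time_s": time; "qpos": joint angles; "joint_velocities": joint speeds; "effort": joint torques, N m; "tool_pos": TCP position; "tool_rot": TCP orientation; "force": force on the tool from outside, world axes, zero at the start; "wrist_torque": the same for the moment, N m; "grip_width": finger opening in m.
Only numpy, scipy, OpenCV 4.12 (cv2) and the standard library are available. Lean on these libraries where they do the work, as an engineer would, in place of code of your own. Each camera call takes 0.05 s, during which the arm holds its last target.

## Working session

There is one attempt and no reset: what is moved stays moved. The work goes in short steps, Python scripts to look and compute and a tool call to move; the robot and the scene stay as the last step left them, time stands still between calls to the robot, and variables do not carry over. Pictures are saved under pics/ and viewed, and the job is handed in when it is done.

Besides the shell and the picture viewer there is one more tool, called after ">>>" in YAML: its name, and indented under it one key for each argument. drive_tool: Moves the arm, as the interface text tells. Shifts and turns lie within -1 to 1; 1 stands for 0.04 m of shift or 120 degrees of turn. Its arguments: {"type":"object","properties":{"increments":{"type":"array"},"hand":{"type":"number"},"squeeze":{"type":"number"}},"required":["increments"]}

```bash
mkdir -p pics; ls
python3 - <<'E'
from cell import env
import cv2,pickle
o=env.get_obs(); print(o)
d={}
for n in ["scene","top","wrist"]:
    c=env.read_camera(n); d[n]=c
    cv2.imwrite(f"pics/{n}0.png",cv2.cvtColor(c["frame"],cv2.COLOR_RGB2BGR))
    print(n,c["fx"],c["cx"],c["cy"],c["R"],c["t"])
pickle.dump(d,open("c0.pkl","wb"))
E
```

```text
pics
{'time_s': 0.0, 'qpos': array([69.2207618 , 18.43796084, -4.01590875, 83.17443583,  1.29553669,
       78.54154745, -3.25901256]), 'joint_velocities': array([ 0.02691467,  0.05166696, -0.01036831,  0.01828087,  0.11607681,
        0.09707307, -0.04022417]), 'effort': array([-1.95678736e-04, -4.91286349e+01, -4.03940147e-01, -3.12532282e+01,
       -6.39695465e-02,  4.37951228e-02,  1.73227936e-04]), 'tool_pos': array([ 0.23889373, -0.60391107,  0.22147812]), 'tool_rot': array([-176.7338292 ,   89.89115449,  114.85660081]), 'force': array([ 0.27344838, -0.064153  ,  0.81868566]), 'wrist_torque': array([ 0.04877965,  0.05002568, -0.01267098]), 'grip_width': 0.08708809510393038}
scene 518.9283380740173 279.2818309495876 206.93856767808975 [[-0.79422505  0.60753762  0.01022776]
 [ 0.391806    0.52492276 -0.75560847]
 [-0.46442935 -0.59611588 -0.65494369]] [ 0.39661666 -0.14197645  1.60414341]
top 425.4480326635465 273.348811837071 207.05928999413464 [[ 0.02769104 -0.99941266  0.02018751]
 [-0.98074275 -0.03106853 -0.19281702]
 [ 0.19333096 -0.01445945 -0.98102704]] [-0.02351066  0.5028437   1.27026396]
wrist 367.10991478938763 282.0590476504909 213.21322290964284 [[ 0.36769599 -0.92994401 -0.00194727]
 [-0.88552806 -0.35077199  0.30462938]
 [-0.28397131 -0.11028664 -0.95246898]] [-0.65045461 -0.03468756  0.39236355]
```

View pics/scene0.png

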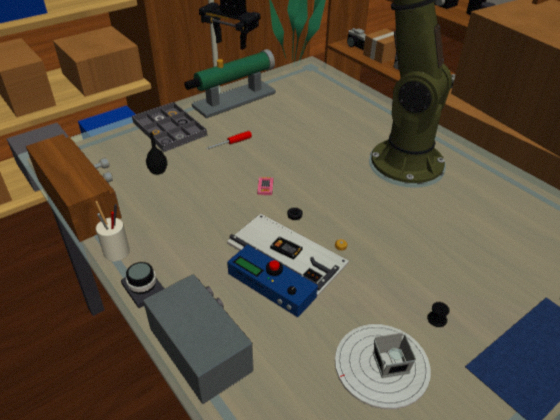

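View pics/top0.png

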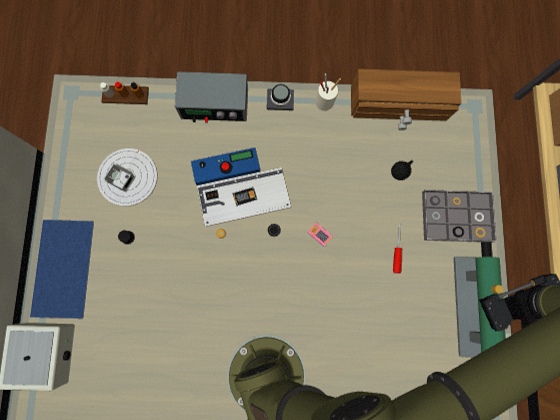

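View pics/wrist0.png

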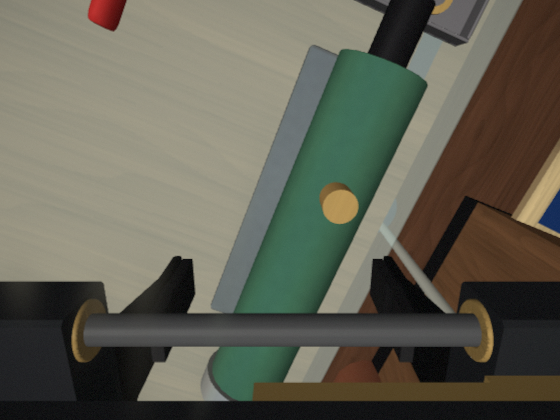

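Run:
```python
import cv2
a=cv2.imread("pics/top0.png")[140:245,180:310]; cv2.imwrite("pics/topc.png",cv2.resize(a,None,fx=6,fy=5.7,interpolation=cv2.INTER_CUBIC)[:600,:780])
a=cv2.imread("pics/scene0.png")[205:320,220:355]; cv2.imwrite("pics/scenec.png",cv2.resize(a,None,fx=5,fy=5,interpolation=cv2.INTER_CUBIC))
```

```text
(no output)
```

View pics/topc.png

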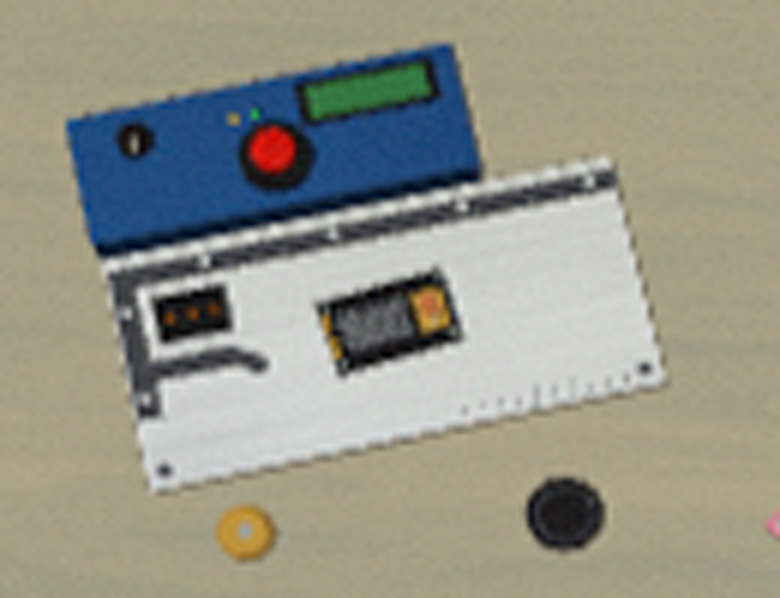

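View pics/scenec.png

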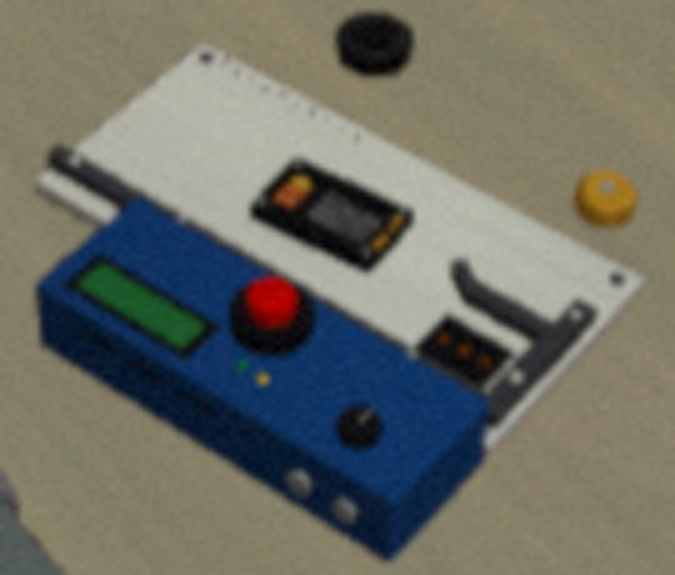

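```bash
cat > h.py <<'E'
import numpy as np,cv2,pickle
def ray(c,u,v,z):
    R=np.array(c["R"]);t=np.array(c["t"])
    d=R.T@np.array([(u-c["cx"])/c["fx"],(v-c["cy"])/c["fy"],1]); o=-R.T@t
    return o+d*(z-o[2])/d[2]
def proj(c,X):
    p=np.array(c["R"])@np.array(X)+np.array(c["t"]); return p[0]/p[2]*c["fx"]+c["cx"],p[1]/p[2]*c["fy"]+c["cy"]
E
python3 - <<'E'
from h import *
d=pickle.load(open("c0.pkl","rb"))
f=lambda x,y,z:ray(d["top"],180+x/6,140+y/5.7,z).round(4)
for n,x,y,z in [("bed -70,140",152,490,.012),("bed -70,-140",665,383,.012),("bed 65,-140",613,160,.012),("button",272,148,.067),("modcorners",318,303,.022),("",440,268,.022),("",463,340,.022),("",343,375,.022),("box140,140",68,122,.045),("box140,-70",452,45,.045),("focus",245,532,.02),("cap",566,513,.012)]: print(n,f(x,y,z))
g=lambda x,y,z:ray(d["scene"],220+x/5,205+y/5,z).round(4)
for n,x,y,z in [("bed -70,140",643,278,.012),("bed -70,-140",205,45,.012),("button",272,297,.067),("bed 65,-140",38,180,.012)]: print(n,g(x,y,z))
E
```

```text
bed -70,140 [0.4431 0.2035 0.012 ]
bed -70,-140 [ 0.512 -0.065  0.012]
bed 65,-140 [ 0.6407 -0.0342  0.012 ]
button [0.6253 0.1446 0.067 ]
modcorners [0.5497 0.1206 0.022 ]
 [0.5718 0.0567 0.022 ]
 [0.531 0.043 0.022]
 [0.5091 0.1055 0.022 ]
box140,140 [0.6432 0.255  0.045 ]
box140,-70 [0.6949 0.0542 0.045 ]
focus [0.4202 0.1527 0.02  ]
cap [ 0.437  -0.0143  0.012 ]
bed -70,140 [0.444 0.206 0.012]
bed -70,-140 [ 0.515  -0.0605  0.012 ]
button [0.6273 0.1478 0.067 ]
bed 65,-140 [ 0.643  -0.0279  0.012 ]
```

```bash
cat >> h.py <<'E'
from scipy.spatial.transform import Rotation as Ro
def jawyaw(o):
    M=Ro.from_euler('xyz',o["tool_rot"],degrees=True).as_matrix()
    return M, np.degrees(np.arctan2(M[1,2],M[0,2]))
def rows(o,pos,dyaw=0,n=None,step=.036):
    """world target pos; dyaw = world-z turn deg; returns scaled rows"""
    M,_=jawyaw(o); p=np.array(o["tool_pos"]); D=np.array(pos)-p
    if n is None: n=int(max(np.ceil(np.linalg.norm(D)/step),np.ceil(abs(dyaw)/8.3),1))
    # ideal down-tool: levelling not done; turn about world z
    out=[]
    for i in range(n):
        dp=M.T@(D/n)/.04; w=M.T@np.array([0,0,dyaw/n])/120
        out.append([[round(float(a),2) for a in dp],[round(float(a),4) for a in w]])
        M=Ro.from_rotvec([0,0,np.radians(dyaw/n)]).as_matrix()@M
    return out
E
python3 - <<'E'
from h import *
from cell import env
o=env.get_obs(); M,y=jawyaw(o); print(M.round(3),y)
for r in rows(o,[0.43,-0.30,0.26],35,10): print(r)
E
```

```text
[[-0.001  0.93   0.368]
 [ 0.001  0.368 -0.93 ]
 [-1.    -0.    -0.001]] -68.4106409935104
[[-0.09, 0.72, -0.53], [-0.0292, -0.0, -0.0]]
[[-0.1, 0.75, -0.49], [-0.0292, -0.0, -0.0]]
[[-0.1, 0.78, -0.44], [-0.0292, -0.0, -0.0]]
[[-0.1, 0.81, -0.39], [-0.0292, -0.0, -0.0]]
[[-0.1, 0.83, -0.34], [-0.0292, -0.0, -0.0]]
[[-0.1, 0.85, -0.29], [-0.0292, -0.0, -0.0]]
[[-0.1, 0.87, -0.24], [-0.0292, -0.0, -0.0]]
[[-0.1, 0.88, -0.18], [-0.0292, -0.0, -0.0]]
[[-0.1, 0.89, -0.13], [-0.0292, -0.0, -0.0]]
[[-0.1, 0.89, -0.07], [-0.0292, -0.0, -0.0]]
```

>>> drive_tool:
  increments:
    - [[-0.1,0.87,-0.43],[0.006,0,0]]
    - [[-0.1,0.87,-0.43],[0.006,0,0]]
    - [[-0.1,0.87,-0.43],[0.006,0,0]]
    - [[-0.1,0.87,-0.43],[0.006,0,0]]
    - [[-0.1,0.87,-0.43],[0.006,0,0]]
    - [[-0.1,0.8,-0.6],[0.006,0,0]]
    - [[-0.1,0.7,-0.7],[0.006,0,0]]
    - [[-0.1,0.5,-0.85],[0.006,0,0]]
    - [[-0.1,0.3,-0.9],[0.006,0,0]]
    - [[-0.1,0.3,-0.9],[0.006,0,0]]
  hand: -0.3

```text
time_s: 1.15
tool_pos: [0.4277, -0.2801, 0.2623]
tool_rot: [-132.9, 90.0, 151.5]
force: [0.6, 0.5, 0.4]
grip_width: 0.0309
```

Run:
```python
from h import *
from cell import env
o=env.get_obs(); M,y=jawyaw(o); print(o["tool_pos"],y,o["qpos"],o["grip_width"])
for r in rows(o,[0.46,0.06,0.26],-75.6-y): print(r)
```

```text
[ 0.4277181  -0.28007342  0.26229185] -75.60699900975531 [ 47.31145416   1.22455951 -17.2683248   98.49597015   0.36977649
  80.37455459 -45.62223558] 0.030885523951642485
[[0.01, 0.29, -0.8], [-0.0, -0.0, -0.0]]
[[0.01, 0.29, -0.8], [-0.0, -0.0, -0.0]]
[[0.01, 0.29, -0.8], [-0.0, -0.0, -0.0]]
[[0.01, 0.29, -0.8], [-0.0, -0.0, -0.0]]
[[0.01, 0.29, -0.8], [-0.0, -0.0, -0.0]]
[[0.01, 0.29, -0.8], [-0.0, -0.0, -0.0]]
[[0.01, 0.29, -0.8], [-0.0, -0.0, -0.0]]
[[0.01, 0.29, -0.8], [-0.0, -0.0, -0.0]]
[[0.01, 0.29, -0.8], [-0.0, -0.0, -0.0]]
[[0.01, 0.29, -0.8], [-0.0, -0.0, -0.0]]
```

>>> drive_tool:
  increments:
    - [[0,0.29,-0.8],[0,0,0]]
    - [[0,0.29,-0.8],[0,0,0]]
    - [[0,0.29,-0.8],[0,0,0]]
    - [[0,0.29,-0.8],[0,0,0]]
    - [[0,0.29,-0.8],[0,0,0]]
    - [[0,0.29,-0.8],[0,0,0]]
    - [[0,0.29,-0.8],[0,0,0]]
    - [[0,0.29,-0.8],[0,0,0]]
    - [[0,0.29,-0.8],[0,0,0]]
    - [[0,0.29,-0.8],[0,0,0]]

```text
time_s: 2.15
tool_pos: [0.4603, 0.0582, 0.2624]
tool_rot: [-7.0, 90.0, -82.6]
force: [-0.3, -0.6, 0.0]
grip_width: 0.0306
```

Run:
```python
from h import *
from cell import env
o=env.get_obs(); M,y=jawyaw(o); print(o["tool_pos"],y,o["qpos"])
c=env.read_camera("wrist");pickle.dump(c,open("c1.pkl","wb"));cv2.imwrite("pics/w1.png",c["frame"][:,:,::-1])
```

```text
[0.46029165 0.05818596 0.26243091] -75.61526371161452 [ 30.80608113  -5.0604273  -38.4235044  103.51145799  -3.15427196
  80.4713015  -82.60111091]
```

View pics/w1.png

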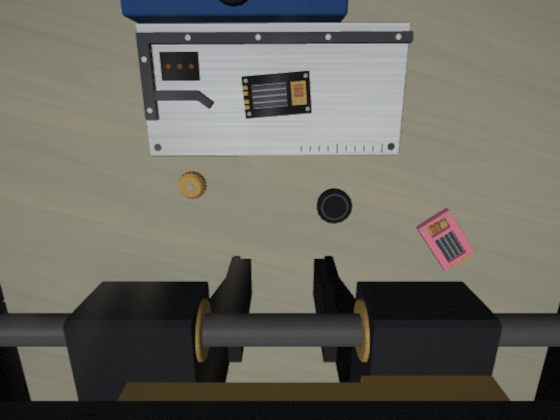

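Run:
```python
from h import *
c=pickle.load(open("c1.pkl","rb"))
a=c["frame"][10:170,125:275,::-1]; cv2.imwrite("pics/w1a.png",cv2.resize(a,None,fx=3.75,fy=3.75,interpolation=cv2.INTER_CUBIC))
a=c["frame"][10:170,225:425,::-1]; cv2.imwrite("pics/w1b.png",cv2.resize(a,None,fx=3.75,fy=3.75,interpolation=cv2.INTER_CUBIC))
```

```text
(no output)
```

View pics/w1a.png

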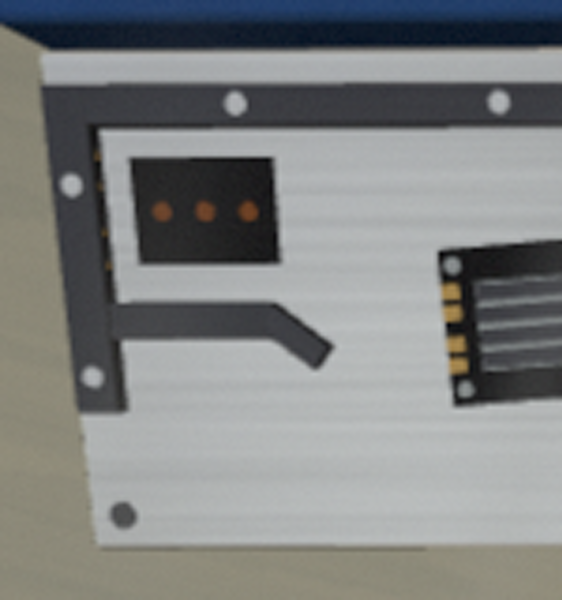

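View pics/w1b.png

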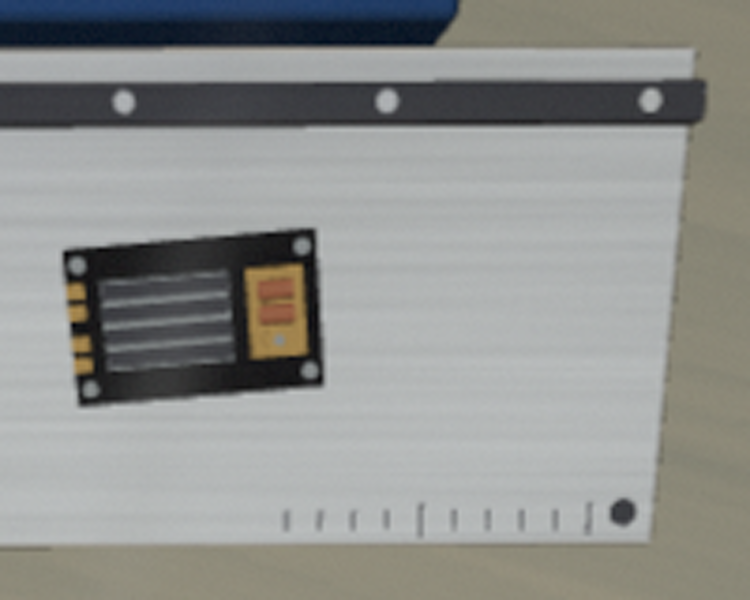

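Run:
```python
from h import *
c=pickle.load(open("c1.pkl","rb"))
A=lambda x,y,z:ray(c,125+x/3.75,10+y/3.75,z)
B=lambda x,y,z:ray(c,225+x/3.75,10+y/3.75,z)
L=[((-70,140),A(97,546,.012)),((-70,-140),B(651,543,.012)),((65,-140),B(693,48,.012)),((65,140),A(40,55,.012)),((45,125),A(90,127,.022)),((0,80),A(273,303,.022)),((45,-140),B(697,124,.022))]
P=np.array([l[0] for l in L])/1e3;Q=np.array([l[1][:2] for l in L])
pc,qc=P.mean(0),Q.mean(0);U,S,V=np.linalg.svd((P-pc).T@(Q-qc));R=V.T@np.diag([1,np.linalg.det(V.T@U.T)])@U.T
t=qc-R@pc; yaw=np.degrees(np.arctan2(R[1,0],R[0,0]));print(t,yaw)
print(((Q-(P@R.T+t))*1e3).round(1))
np.savez("T.npz",R=R,t=t)
m=np.array([B(*p,.022)[:2] for p in [(63,249),(316,229),(323,384),(80,405)]])
ml=(m-t)@R*1e3;print(ml.round(1),ml.mean(0)); e=(ml[0]+ml[3]-ml[1]-ml[2]);print("yaw",np.degrees(np.arctan2(-e[0],e[1])))
d=pickle.load(open("c0.pkl","rb"))
def cen(c,lo,hi,hs):
    h=cv2.cvtColor(c["frame"],cv2.COLOR_RGB2HSV);return h
for n,u,v in [("top",180+272/6,140+148/5.7),("scene",220+272/5,205+297/5)]:
    b=ray(d[n],u,v,.067)[:2];print("button",b,(b-t)@R*1e3)
```

```text
[0.54731273 0.08844047] 14.662173380702306
[[ 1.8 -0.9]
 [ 0.7  1.1]
 [-1.2  1.5]
 [-0.7 -1.3]
 [ 0.1 -0.8]
 [ 0.4 -1.3]
 [-1.2  1.7]]
[[ 13.9  32.4]
 [ 18.6 -36.8]
 [-22.2 -39.5]
 [-27.6  29.2]] [-4.32723921 -3.65336658]
yaw 4.207584320830563
button [0.62529608 0.14459152] [89.65674301 34.58340268]
button [0.62728326 0.14779907] [92.39110006 37.18350627]
```

```bash
cat >> h.py <<'E'
T=np.load("T.npz")
def tw(x,y,z): # tester mm -> world m
    q=T["R"]@np.array([x,y])/1e3+T["t"]; return np.array([*q,z/1e3])
def wt(p): return (np.array(p[:2])-T["t"])@T["R"]*1e3
E
python3 - <<'E'
from h import *
from cell import env
o=env.get_obs()
print(wt(o["tool_pos"]));r=rows(o,tw(-49,-4,40));print(len(r),r[0])
E
```

```text
[-90.06998595  -0.33297245]
7 [[0.8, 0.15, 0.02], [0.0, 0.0, 0.0]]
```

>>> drive_tool:
  increments:
    - [[0.8,0.15,0.02],[0,0,0]]
    - [[0.8,0.15,0.02],[0,0,0]]
    - [[0.8,0.15,0.02],[0,0,0]]
    - [[0.8,0.15,0.02],[0,0,0]]
    - [[0.8,0.15,0.02],[0,0,0]]
    - [[0.8,0.15,0.02],[0,0,0]]
    - [[0.8,0.15,0.02],[0,0,0]]
    - [[0,0,0],[0,0,0]]

```text
time_s: 3.0
tool_pos: [0.4992, 0.0614, 0.0344]
tool_rot: [-109.2, 89.5, 175.2]
force: [-1.2, 0.2, -0.1]
grip_width: 0.0303
```

Run:
```python
from h import *
from cell import env
o=env.get_obs();M,y=jawyaw(o)
print(wt(o["tool_pos"]),o["tool_pos"],y,o["force"])
for n in ["wrist"]:
    c=env.read_camera(n);pickle.dump(c,open("c2.pkl","wb"));cv2.imwrite("pics/w2.png",c["frame"][:,:,::-1])
```

```text
[-53.39192969 -14.00602338] [0.4992047  0.06137603 0.03441112] -75.60086850429298 [-1.16799018  0.21677839 -0.12274748]
```

View pics/w2.png

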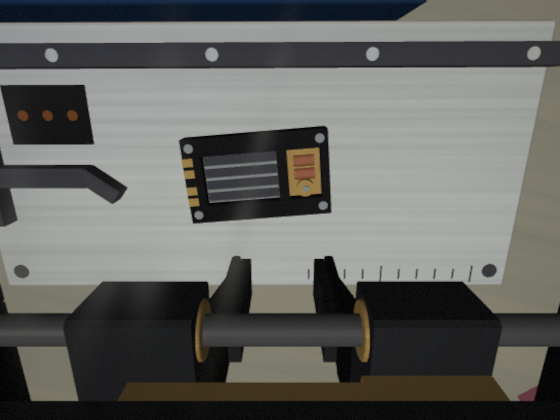

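Run:
```python
from h import *
from cell import env
o=env.get_obs();M,y=jawyaw(o)
print(o["time_s"],wt(o["tool_pos"]),o["tool_pos"],y,o["tool_rot"],o["joint_velocities"],o["qpos"]);print(M.round(4))
print(rows(o,tw(-49,-4,30),0,1))
c=pickle.load(open("c2.pkl","rb"))
m=np.array([wt(ray(c,*p,.022)) for p in [(181,140),(328,127),(331,213),(193,222)]])
print(m,m.mean(0)); print(wt(ray(c,15,286,.012)),wt(ray(c,500,286,.012)), wt(ray(c,280,66,.022)))
```

```text
3.05 [-51.87045362 -13.98647633] [0.50067168 0.06178005 0.03674746] -75.58976121136104 [-112.00901339   89.70291405  172.40149301] [ 0.43618808 -3.07755612 -0.8744568  -2.29883125 -0.75676476  0.53483095
  0.43599194] [ 25.75360468  15.14197414 -39.3330751  113.68191538  11.48866539
  55.32344671 -94.82273351]
[[-5.100e-03  9.685e-01  2.489e-01]
 [ 7.000e-04  2.489e-01 -9.685e-01]
 [-1.000e+00 -4.800e-03 -1.900e-03]]
[[[0.17, 0.07, -0.25], [0.0, 0.0, 0.0]]]
[[ 13.6094205   31.71482259]
 [ 19.22049176 -36.6123721 ]
 [-22.49318796 -39.52611804]
 [-26.97631488  29.38897892]] [-4.15989764 -3.75867216]
[-68.39371714 135.46536559] [ -69.21446652 -137.1544032 ] [ 45.47127949 -14.67022265]
```

>>> drive_tool:
  increments:
    - [[0,0.05,-0.25],[0,0,0]]
    - [[0.1,0,0],[0,0,0]]
    - [[0,0,0],[0,0,0]]
    - [[0,0,0],[0,0,0]]

```text
time_s: 3.45
tool_pos: [0.5025, 0.0719, 0.0354]
tool_rot: [51.2, 89.9, -24.4]
force: [0.8, 0.0, -0.2]
grip_width: 0.0304
```

```bash
cat > s.py <<'E'
from h import *
from cell import env
o=env.get_obs();M,y=jawyaw(o)
print(o["time_s"],wt(o["tool_pos"]).round(2),(o["tool_pos"][2]*1e3).round(2),"jawyaw-tester",round(y-14.66,2),"tilt",M[2].round(4),"F tester",(o["force"][:2]@T["R"]).round(2),o["force"][2].round(2),"j",o["qpos"].round(0), "jv",abs(o["joint_velocities"]).max().round(2),o["grip_width"].round(4))
E
python3 s.py
```

```text
Traceback (most recent call last):
  File "s.py", line 4, in <module>
    print(o["time_s"],wt(o["tool_pos"]).round(2),(o["tool_pos"][2]*1e3).round(2),"jawyaw-tester",round(y-14.66,2),"tilt",M[2].round(4),"F tester",(o["force"][:2]@T["R"]).round(2),o["force"][2].round(2),"j",o["qpos"].round(0), "jv",abs(o["joint_velocities"]).max().round(2),o["grip_width"].round(4))
                                                                                                                                                                                                                                                                                 ^^^^^^^^^^^^^^^^^^^^^
AttributeError: 'float' object has no attribute 'round'
```

```bash
sed -i 's/o\["grip_width"\].round(4)/round(o["grip_width"],4)/' s.py; python3 s.py
```

```text
3.45 [-47.49  -4.64] 35.38 jawyaw-tester -90.26 tilt [-1.      0.0013  0.001 ] F tester [ 0.8  -0.17] -0.2 j [ 25.  15. -40. 114.  12.  55. -96.] jv 0.18 0.0304
```

>>> drive_tool:
  increments:
    - [[0.25,0,0],[0,0,0]]
    - [[0.24,0,0],[0.002,0,0]]
    - [[0,0,0],[0,0,0]]
    - [[0,0,0],[0,0,0]]

```text
time_s: 3.85
tool_pos: [0.5015, 0.072, 0.0143]
tool_rot: [-109.4, 89.9, 174.7]
force: [-0.3, -0.1, -0.4]
grip_width: 0.0304
```

```bash
python3 s.py
python3 - <<'E'
from cell import env
import cv2
cv2.imwrite("pics/w3.png",env.read_camera("wrist")["frame"][:,:,::-1])
E
```

```text
3.85 [-48.45  -4.33] 14.27 jawyaw-tester -90.51 tilt [-1.0e+00 -1.3e-03 -5.0e-04] F tester [-0.32 -0.01] -0.36 j [ 24.  17. -39. 114.  14.  53. -98.] jv 0.63 0.0304
```

View pics/w3.png

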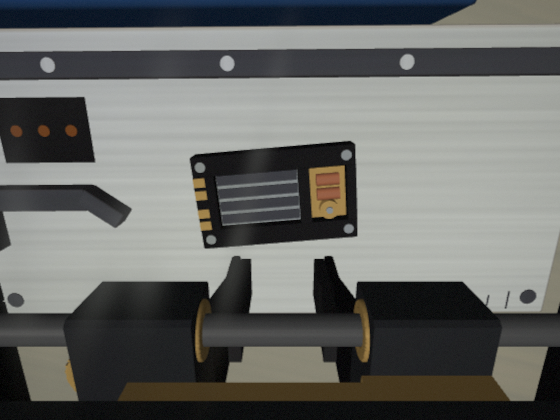

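>>> drive_tool:
  increments:
    - [[-0.03,0.1,0],[-0.004,0,0]]
    - [[0,0.15,0],[0,0,0]]
    - [[0,0.15,0],[0,0,0]]
    - [[0,0.15,0],[0,0,0]]
    - [[0,0.1,0],[0,0,0]]
    - [[0,0,0],[0,0,0]]

```text
time_s: 4.5
tool_pos: [0.528, 0.0789, 0.0161]
tool_rot: [119.6, 90.0, 44.2]
force: [-1.0, -0.2, -0.6]
grip_width: 0.0304
```

```bash
python3 s.py
python3 - <<'E'
from cell import env
import cv2
cv2.imwrite("pics/w4.png",env.read_camera("wrist")["frame"][:,:,::-1])
E
```

```text
4.5 [-21.11  -4.33] 16.15 jawyaw-tester -90.02 tilt [-1.e+00  6.e-04 -3.e-04] F tester [-0.98  0.09] -0.63 j [ 22.  20. -38. 111.  15.  54. -99.] jv 1.13 0.0304
```

View pics/w4.png

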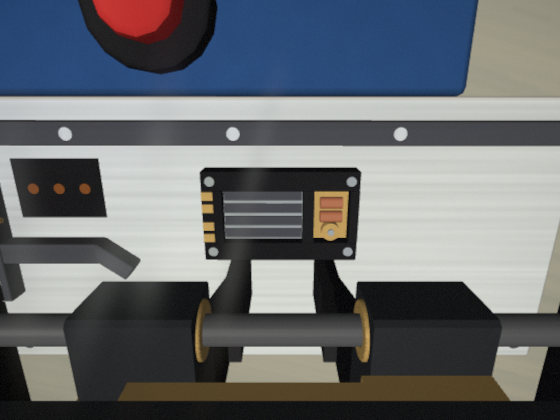

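>>> drive_tool:
  increments:
    - [[0.02,0.1,0],[0,0,0]]
    - [[0,0.08,0],[0,0,0]]
    - [[0,0.05,0],[0,0,0]]
    - [[0,0.03,0],[0,0,0]]
    - [[0,0,0],[0,0,0]]

```text
time_s: 5.05
tool_pos: [0.5375, 0.0813, 0.0153]
tool_rot: [91.7, 90.0, 16.3]
force: [0.4, -0.5, 0.1]
grip_width: 0.0303
```

```bash
python3 s.py
python3 - <<'E'
from cell import env
import cv2
cv2.imwrite("pics/w5.png",env.read_camera("wrist")["frame"][:,:,::-1])
E
```

```text
5.05 [-11.29  -4.44] 15.35 jawyaw-tester -90.03 tilt [-1.e+00  2.e-04 -0.e+00] F tester [ 0.28 -0.55] 0.08 j [ 22.  21. -38. 109.  16.  54. -99.] jv 0.27 0.0303
```

View pics/w5.png

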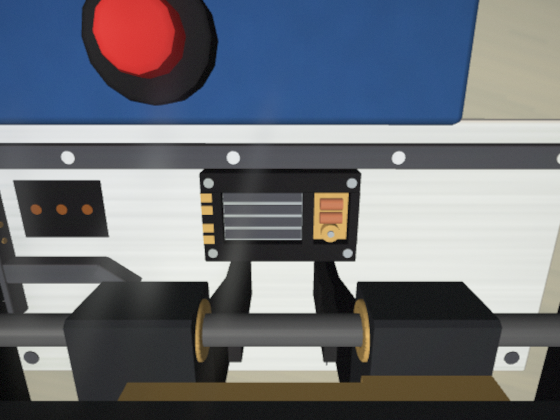

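Nearly at the rail (about 1–2 mm gap at row 168). Continue gently to contact.

>>> drive_tool:
  increments:
    - [[0,0.04,0],[0,0,0]]
    - [[0,0.03,0],[0,0,0]]
    - [[0,0.03,0],[0,0,0]]
    - [[0,0,0],[0,0,0]]

```text
time_s: 5.5
tool_pos: [0.5392, 0.0817, 0.0149]
tool_rot: [-85.2, 89.7, -160.6]
force: [-6.1, -0.5, 4.0]
grip_width: 0.0302
```

```bash
python3 s.py
```

```text
5.5 [-9.56 -4.5 ] 14.89 jawyaw-tester -90.03 tilt [-1.0e+00 -4.6e-03  4.0e-04] F tester [-6.04  1.09] 4.03 j [ 21.  22. -38. 109.  16.  55. -99.] jv 0.15 0.0302
```

>>> drive_tool:
  increments:
    - [[0,-0.2,0],[0,0,0]]
    - [[0,-0.3,0],[0,0,0]]
    - [[-0.5,0,0.3],[0,0,0]]
    - [[-0.5,0,0.5],[0,0,0]]
    - [[0,0,0.5],[0,0,0]]
    - [[0,0,0.4],[0,0,0]]
    - [[0,0,0],[0,0,0]]

```text
time_s: 6.2
tool_pos: [0.5389, 0.0083, 0.055]
tool_rot: [-18.9, 89.9, -94.5]
force: [-0.0, 0.2, 0.2]
grip_width: 0.0306
```

```bash
python3 s.py
python3 - <<'E'
from h import *
from cell import env
o=env.get_obs();M,y=jawyaw(o)
for r in rows(o,tw(20,-75,50),14.66-y,11):print(r)
c=env.read_camera("wrist");pickle.dump(c,open("c6.pkl","wb"))
cv2.imwrite("pics/w6.png",c["frame"][:,:,::-1])
E
```

```text
6.2 [-28.42 -75.44] 55.0 jawyaw-tester -90.28 tilt [-1.0e+00 -4.0e-04  1.3e-03] F tester [0.02 0.23] 0.17 j [ 29.  17. -37. 109.  12.  58. -89.] jv 2.15 0.0306
[[0.01, 0.11, -0.0], [-0.0684, -0.0, 0.0001]]
[[0.01, 0.11, 0.01], [-0.0684, -0.0, 0.0001]]
[[0.01, 0.11, 0.03], [-0.0684, -0.0, 0.0001]]
[[0.01, 0.1, 0.04], [-0.0684, -0.0, 0.0001]]
[[0.01, 0.09, 0.06], [-0.0684, -0.0, 0.0001]]
[[0.01, 0.08, 0.07], [-0.0684, -0.0, 0.0001]]
[[0.01, 0.07, 0.08], [-0.0684, -0.0, 0.0001]]
[[0.01, 0.06, 0.09], [-0.0684, -0.0, 0.0001]]
[[0.01, 0.05, 0.1], [-0.0684, -0.0, 0.0001]]
[[0.01, 0.03, 0.11], [-0.0684, -0.0, 0.0001]]
[[0.01, 0.02, 0.11], [-0.0684, -0.0, 0.0001]]
```

View pics/w6.png

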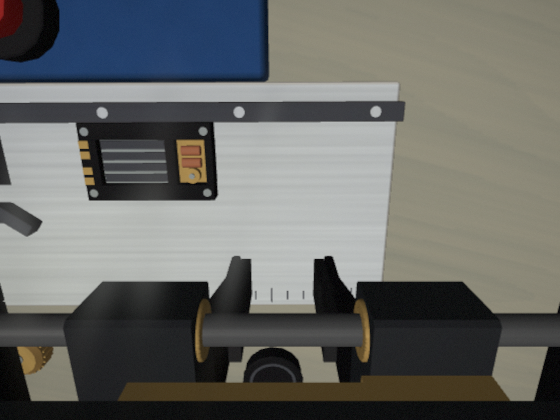

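>>> drive_tool:
  increments:
    - [[0,0.11,0],[-0.068,0,0]]
    - [[0,0.11,0.01],[-0.068,0,0]]
    - [[0,0.11,0.03],[-0.068,0,0]]
    - [[0,0.1,0.04],[-0.068,0,0]]
    - [[0,0.09,0.06],[-0.068,0,0]]
    - [[0,0.08,0.07],[-0.068,0,0]]
    - [[0,0.07,0.08],[-0.068,0,0]]
    - [[0,0.06,0.09],[-0.068,0,0]]
    - [[0,0.05,0.1],[-0.068,0,0]]
    - [[0,0.03,0.11],[-0.068,0,0]]
  hand: -1

```text
time_s: 7.25
tool_pos: [0.5806, 0.025, 0.0548]
tool_rot: [127.1, 89.9, 133.8]
force: [0.3, 0.3, -0.2]
grip_width: 0.0002
```

>>> drive_tool:
  increments:
    - [[0,0.02,0.1],[-0.07,0,0]]
    - [[0,0,0],[0,0,0]]
    - [[0,0,0],[0,0,0]]

```text
time_s: 7.55
tool_pos: [0.5845, 0.0254, 0.0549]
tool_rot: [124.3, 89.9, 138.8]
force: [0.2, 0.5, -0.8]
grip_width: 0.0001
```

```bash
python3 s.py
python3 - <<'E'
from h import *
from cell import env
c=pickle.load(open("c6.pkl","rb"));print([wt(ray(c,*p,.022)).round(1) for p in [(214,122),(217,200),(77,122),(89,200)]])
o=env.get_obs();M,y=jawyaw(o)
for r in rows(o,tw(20,-70,15.5),14.66-y,1):print(r)
c=env.read_camera("wrist");pickle.dump(c,open("c7.pkl","wb"))
cv2.imwrite("pics/w7.png",c["frame"][:,:,::-1])
E
```

```text
7.55 [ 19.98 -70.38] 54.87 jawyaw-tester -0.15 tilt [-1.0e+00  1.2e-03 -8.0e-04] F tester [0.34 0.41] -0.79 j [ 37.  28. -52. 102.  24.  63.  -9.] jv 0.62 0.0001
[array([ 45.4, -41.9]), array([  3.7, -41. ]), array([45.8, 28.6]), array([ 4.1, 29.3])]
[[0.98, 0.01, 0.0], [-0.0012, 0.0, -0.0]]
```

View pics/w7.png

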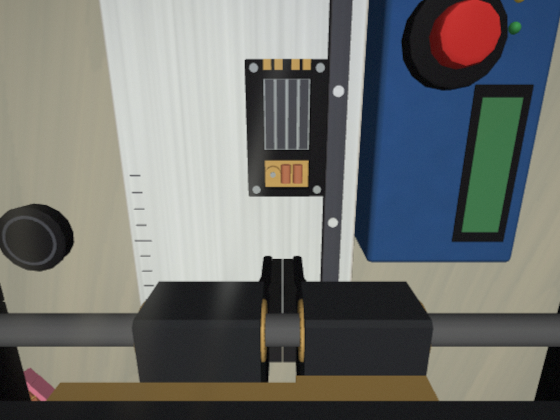

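>>> drive_tool:
  increments:
    - [[0.5,0,0],[-0.001,0,0]]
    - [[0.48,0,0],[0,0,0]]
    - [[0,0.2,0],[0,0,0]]
    - [[0,0.15,0],[0,0,0]]
    - [[0,0,0],[0,0,0]]

```text
time_s: 8.1
tool_pos: [0.5818, 0.0401, 0.0173]
tool_rot: [13.4, 89.9, 28.3]
force: [-0.2, 0.1, -0.5]
grip_width: 0.0006
```

```bash
python3 s.py
python3 - <<'E'
from cell import env
import cv2
cv2.imwrite("pics/w8.png",env.read_camera("wrist")["frame"][:,:,::-1])
E
```

```text
8.1 [ 21.11 -55.54] 17.32 jawyaw-tester 0.21 tilt [-1.0e+00  4.0e-04  1.6e-03] F tester [-0.17  0.15] -0.52 j [ 35.  30. -51. 104.  27.  59. -12.] jv 0.84 0.0006
```

View pics/w8.png

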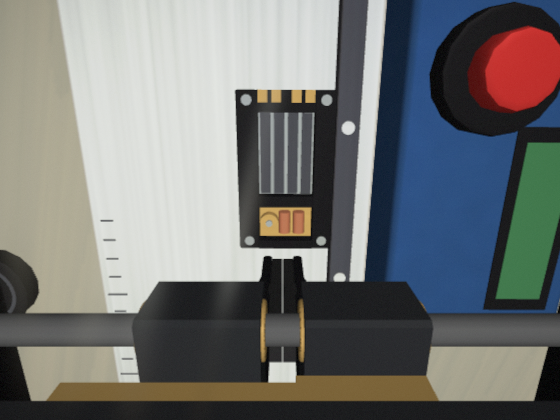

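>>> drive_tool:
  increments:
    - [[0.04,0.1,0.02],[0,0,0]]
    - [[0,0.15,0.01],[-0.001,0,0]]
    - [[0,0.15,0.01],[0,0,0]]
    - [[0,0.15,0.01],[0,0,0]]
    - [[0,0.15,0.01],[0,0,0]]
    - [[0,0.15,0.01],[0,0,0]]
    - [[0,0.15,0.01],[0,0,0]]
    - [[0,0.1,0.01],[0,0,0]]
    - [[0,0,0],[0,0,0]]

```text
time_s: 9.05
tool_pos: [0.5737, 0.0823, 0.0146]
tool_rot: [57.9, 90.0, 72.8]
force: [0.4, -0.4, 0.5]
grip_width: 0.0004
```

```bash
python3 s.py
python3 - <<'E'
from cell import env
import cv2
cv2.imwrite("pics/w9.png",env.read_camera("wrist")["frame"][:,:,::-1])
E
```

```text
9.05 [ 23.98 -12.59] 14.63 jawyaw-tester 0.28 tilt [-1.e+00  5.e-04  3.e-04] F tester [ 0.25 -0.49] 0.52 j [ 31.  30. -51. 104.  27.  59. -16.] jv 0.61 0.0004
```

View pics/w9.png

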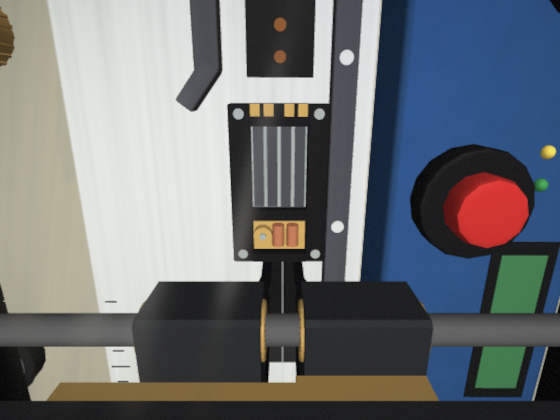

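Run:
```python
import cv2
a=cv2.imread("pics/w9.png")[90:275,215:365]; cv2.imwrite("pics/w9c.png",cv2.resize(a,None,fx=3.2,fy=3.2,interpolation=cv2.INTER_CUBIC))
```

```text
(no output)
```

View pics/w9c.png

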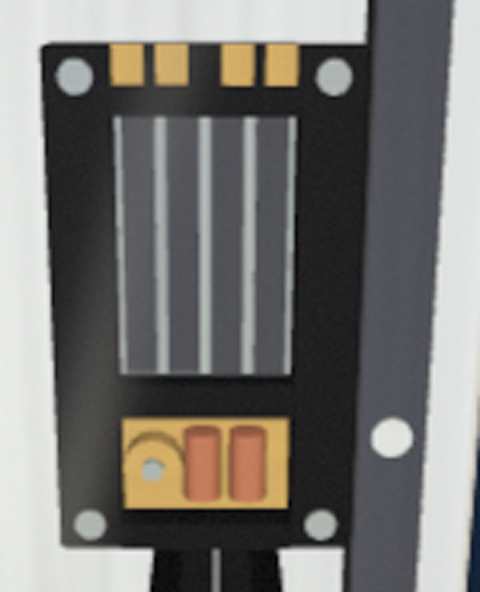

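>>> drive_tool:
  increments:
    - [[-0.01,0.12,0],[0.0025,0,0]]
    - [[0,0.15,0.005],[0,0,0]]
    - [[0,0.15,0.005],[0,0,0]]
    - [[0,0.15,0.005],[0,0,0]]
    - [[0,0.15,0.005],[0,0,0]]
    - [[0,0.15,0.005],[0,0,0]]
    - [[0,0.15,0],[0,0,0]]
    - [[0,0.08,0],[0,0,0]]
    - [[0,0,0],[0,0,0]]

```text
time_s: 10.0
tool_pos: [0.5636, 0.1249, 0.015]
tool_rot: [48.8, 90.0, 63.4]
force: [0.5, 0.1, -0.2]
grip_width: 0.0005
```

```bash
python3 s.py
python3 - <<'E'
from cell import env
import cv2
cv2.imwrite("pics/w10.png",env.read_camera("wrist")["frame"][:,:,::-1])
E
```

```text
10.0 [24.98 31.2 ] 15.04 jawyaw-tester -0.03 tilt [-1.e+00  4.e-04  3.e-04] F tester [ 0.51 -0.08] -0.21 j [ 27.  30. -51. 104.  27.  59. -21.] jv 0.57 0.0005
```

View pics/w10.png

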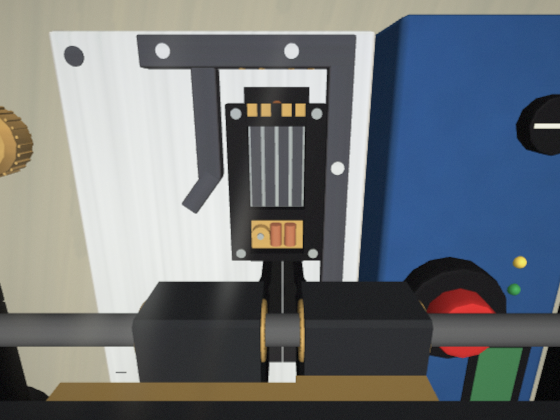

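>>> drive_tool:
  increments:
    - [[0,0.1,0],[0,0,0]]
    - [[0,0.1,0],[0,0,0]]
    - [[0,0.08,0],[0,0,0]]
    - [[0,0.04,0],[0,0,0]]
    - [[0,0,0],[0,0,0]]

```text
time_s: 10.55
tool_pos: [0.5604, 0.1369, 0.015]
tool_rot: [59.0, 90.0, 73.6]
force: [-0.4, 0.7, -0.1]
grip_width: 0.0005
```

```bash
python3 s.py
python3 - <<'E'
from cell import env
import cv2
f=env.read_camera("wrist")["frame"][:,:,::-1]
cv2.imwrite("pics/w11.png",cv2.resize(f[25:275,130:370],None,fx=2.4,fy=2.4,interpolation=cv2.INTER_CUBIC))
E
```

```text
10.55 [24.9  43.54] 14.97 jawyaw-tester -0.06 tilt [-1.e+00  1.e-04  1.e-04] F tester [-0.22  0.79] -0.12 j [ 26.  30. -51. 104.  27.  59. -22.] jv 0.37 0.0005
```

View pics/w11.png

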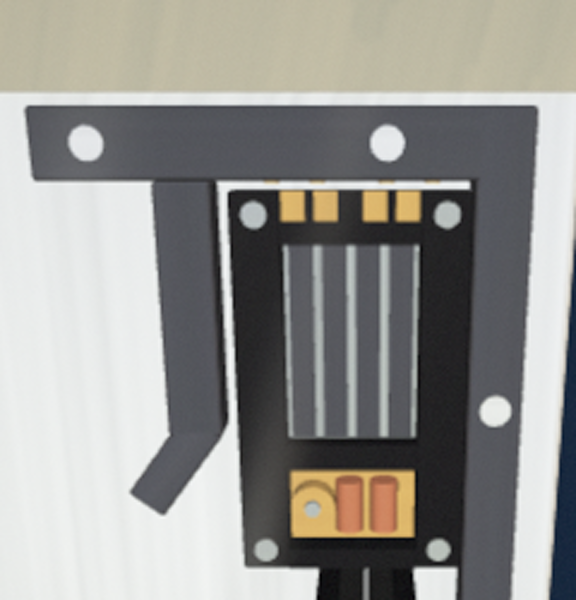

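>>> drive_tool:
  increments:
    - [[0,0.04,0],[0,0,0]]
    - [[0,0.03,0],[0,0,0]]
    - [[0,0.02,0],[0,0,0]]
    - [[0,0,0],[0,0,0]]

```text
time_s: 11.0
tool_pos: [0.56, 0.1387, 0.0149]
tool_rot: [-94.6, 89.9, -80.1]
force: [0.9, -2.9, -0.1]
grip_width: 0.0006
```

```bash
python3 s.py
```

```text
11.0 [24.95 45.4 ] 14.91 jawyaw-tester -0.13 tilt [-1.0e+00 -1.7e-03 -1.0e-04] F tester [ 0.11 -3.03] -0.12 j [ 25.  30. -51. 104.  27.  59. -22.] jv 0.22 0.0006
```

>>> drive_tool:
  increments:
    - [[0,0.03,0],[0,0,0]]
    - [[0,0.03,0],[0,0,0]]
    - [[0,0,0],[0,0,0]]
    - [[0,0,0],[0,0,0]]

```text
time_s: 11.4
tool_pos: [0.5599, 0.1388, 0.0149]
tool_rot: [-97.2, 89.7, -82.7]
force: [1.7, -6.7, 1.1]
grip_width: 0.0001
```

```bash
python3 s.py
python3 - <<'E'
from cell import env
import cv2
f=env.read_camera("wrist")["frame"][:,:,::-1]
cv2.imwrite("pics/w12.png",cv2.resize(f[25:275,130:370],None,fx=2.4,fy=2.4,interpolation=cv2.INTER_CUBIC))
E
```

```text
11.4 [24.92 45.54] 14.91 jawyaw-tester -0.21 tilt [-1.0e+00 -4.5e-03 -6.0e-04] F tester [-0.07 -6.89] 1.09 j [ 25.  30. -51. 104.  28.  59. -23.] jv 0.09 0.0001
```

View pics/w12.png

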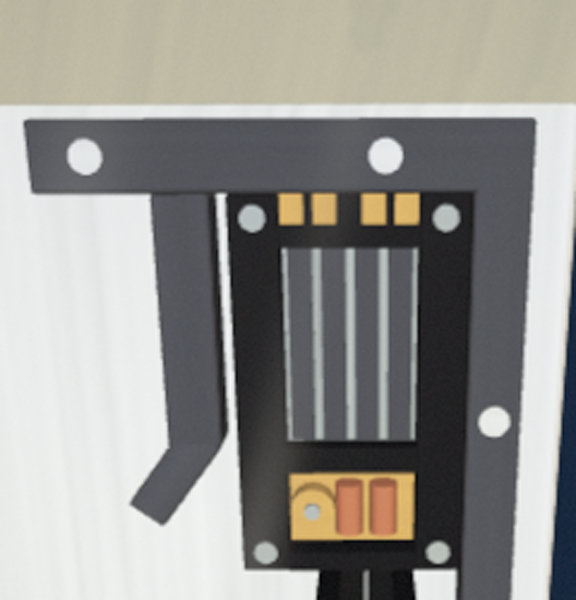

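>>> drive_tool:
  increments:
    - [[0,-0.2,0],[0,0,0]]
    - [[0,-0.4,0],[0,0,0]]
    - [[-0.7,-0.3,0],[0,0,0]]
    - [[-0.9,-0.2,0],[0,0,0]]
    - [[-0.9,-0.2,0.3],[0,0,0]]
    - [[-0.6,-0.2,0.4],[0,0,0]]
    - [[0,0,0.4],[0,0,0]]
    - [[0,0,0],[0,0,0]]
    - [[0,0,0],[0,0,0]]

```text
time_s: 12.35
tool_pos: [0.6158, 0.0952, 0.1381]
tool_rot: [145.9, 89.9, 160.5]
force: [-0.7, 0.6, -0.4]
grip_width: 0.0002
```

```bash
python3 s.py
python3 - <<'E'
from h import *
from cell import env
c=env.read_camera("wrist");pickle.dump(c,open("c13.pkl","wb"));f=c["frame"]
cv2.imwrite("pics/w13.png",f[:,:,::-1])
h=cv2.cvtColor(f,cv2.COLOR_RGB2HSV)
m=(((h[...,0]<6)|(h[...,0]>174))&(h[...,1]>200)&(h[...,2]>120)).astype(np.uint8)
n,l,s,ce=cv2.connectedComponentsWithStats(m)
for i in np.argsort(-s[1:,4])[:3]+1:
    p=ray(c,*ce[i],.067);print(s[i],ce[i],p,wt(p))
E
```

```text
12.35 [ 67.97 -10.81] 138.12 jawyaw-tester -0.07 tilt [-1.      0.0012 -0.0018] F tester [-0.56  0.73] -0.43 j [ 30.  28. -54.  92.  23.  73. -13.] jv 1.31 0.0002
[558 107   2   3   3] [558.33333333 108.        ] [0.76154535 0.21186773 0.067     ] [238.49796895  65.18144256]
[309 140   2   1   2] [309.5 140. ] [0.62002505 0.15517761 0.067     ] [87.23690463 46.15895427]
[313 139   1   1   1] [313. 139.] [0.62197335 0.1563216  0.067     ] [89.41132601 46.77253613]
```

View pics/w13.png

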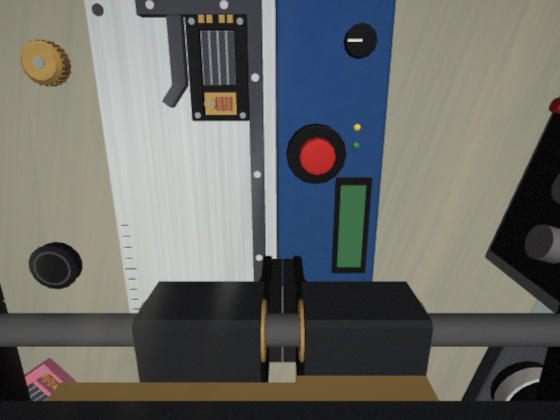

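Run:
```python
from h import *
c=pickle.load(open("c13.pkl","rb"));f=c["frame"]
h=cv2.cvtColor(f,cv2.COLOR_RGB2HSV)
m=(((h[...,0]<8)|(h[...,0]>172))&(h[...,1]>130)&(h[...,2]>190)).astype(np.uint8);m[:, :290]=0;m[:,345:]=0
n,l,s,ce=cv2.connectedComponentsWithStats(m)
i=np.argmax(s[1:,4])+1;p=ray(c,*ce[i],.067);print(s[i],ce[i],p,wt(p))
print(wt(ray(c,316.5,154,.057)))
cv2.imwrite("pics/w13c.png",cv2.resize(f[110:200,270:360,::-1],None,fx=6,fy=6,interpolation=cv2.INTER_CUBIC))
```

```text
[308 140  21   7  67] [317.2238806  142.88059701] [0.62519995 0.15468138 0.067     ] [92.11768196 44.36901731]
[92.78607956 35.89939074]
```

View pics/w13c.png

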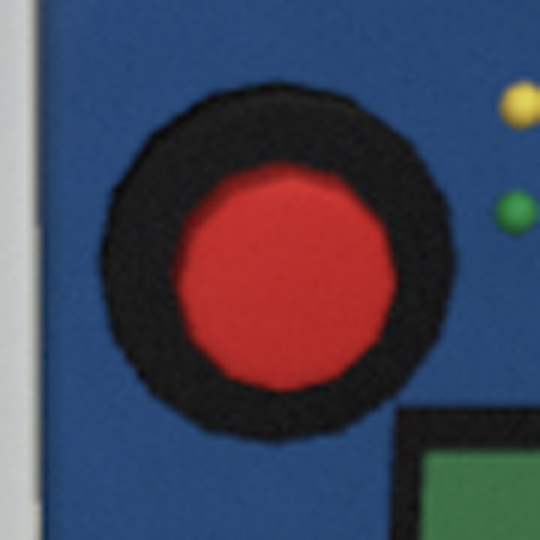

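Run:
```python
from h import *
from cell import env
c=pickle.load(open("c13.pkl","rb"))
p=ray(c,318,157.2,.067);print(p,wt(p),wt(ray(c,316.5,153.5,.057)))
o=env.get_obs();q=tw(92.5,36.5,80)
r=rows(o,q);print(len(r),r)
```

```text
[0.62819219 0.14617277 0.067     ] [92.85878328 35.3801008 ] [92.77716524 36.2287286 ]
3 [[[0.48, 0.39, 0.21], [0.0, 0.0, 0.0]], [[0.48, 0.39, 0.21], [0.0, 0.0, 0.0]], [[0.48, 0.39, 0.21], [0.0, 0.0, 0.0]]]
```

>>> drive_tool:
  increments:
    - [[0.2,0.6,0.3],[0,0,0]]
    - [[0.4,0.5,0.3],[0,0,0]]
    - [[0.6,0.05,0.02],[0,0,0]]
    - [[0.25,0.02,0],[0,0,0]]
    - [[0,0,0],[0,0,0]]
    - [[0,0,0],[0,0,0]]

```text
time_s: 13.0
tool_pos: [0.6288, 0.1459, 0.0812]
tool_rot: [-118.5, 90.0, -103.9]
force: [0.1, -0.5, 0.5]
grip_width: 0.0004
```

```bash
python3 s.py;python3 - <<'E'
from h import *
from cell import env
for n in ["scene","top"]:
    c=env.read_camera(n);f=c["frame"][:,:,::-1]
    a=f[180:320,200:340] if n=="scene" else f[135:235,180:300]
    cv2.imwrite(f"pics/{n}14.png",cv2.resize(a,None,fx=4,fy=4,interpolation=cv2.INTER_CUBIC))
E
```

```text
13.0 [93.42 34.95] 81.2 jawyaw-tester -0.14 tilt [-1.e+00 -5.e-04 -3.e-04] F tester [-0.03 -0.55] 0.48 j [ 23.  33. -51.  92.  27.  69. -20.] jv 1.11 0.0004
```

View pics/scene14.png

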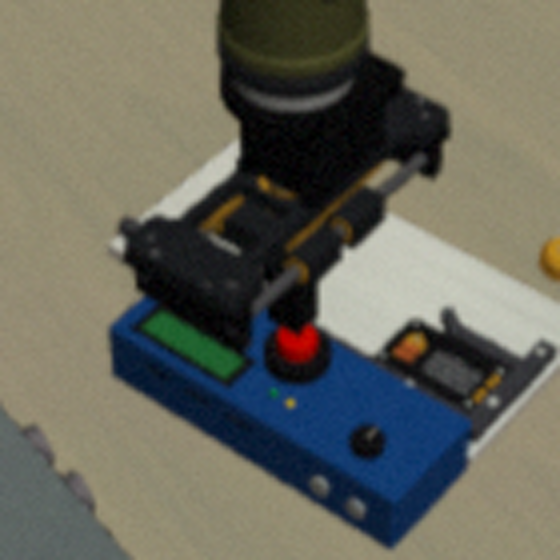

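View pics/top14.png

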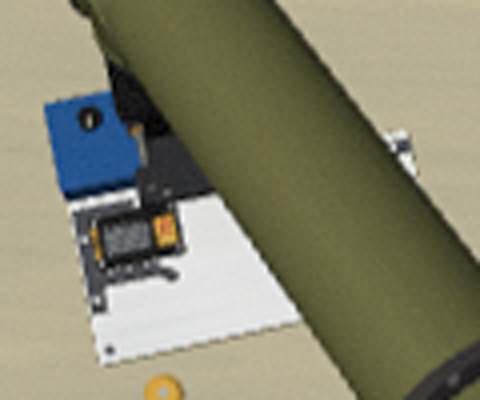

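>>> drive_tool:
  increments:
    - [[0.2,0.03,0.02],[0,0,0]]
    - [[0.15,0,0],[0,0,0]]
    - [[0.05,0,0],[0,0,0]]
    - [[0.05,0,0],[0,0,0]]
    - [[0.04,0,0],[0,0,0]]
    - [[0,0,0],[0,0,0]]

```text
time_s: 13.7
tool_pos: [0.6295, 0.148, 0.0617]
tool_rot: [-72.6, 90.0, -58.1]
force: [0.1, -1.5, 3.5]
grip_width: 0.0002
```

```bash
python3 s.py
```

```text
13.7 [94.59 36.76] 61.65 jawyaw-tester -0.1 tilt [-1.e+00 -5.e-04  1.e-04] F tester [-0.25 -1.5 ] 3.55 j [ 22.  34. -51.  92.  28.  67. -20.] jv 0.18 0.0002
```

>>> drive_tool:
  increments:
    - [[0.04,0,0],[0,0,0]]
    - [[0.04,0,0],[0,0,0]]
    - [[0,0,0],[0,0,0]]
    - [[0,0,0],[0,0,0]]

```text
time_s: 14.1
tool_pos: [0.6297, 0.148, 0.0612]
tool_rot: [-76.7, 89.9, -62.2]
force: [-6.9, -3.4, 18.4]
grip_width: 0.0004
```

```bash
python3 s.py
```

```text
14.1 [94.74 36.78] 61.23 jawyaw-tester -0.1 tilt [-1.0e+00 -1.9e-03  5.0e-04] F tester [-7.55 -1.58] 18.41 j [ 22.  34. -51.  92.  28.  67. -21.] jv 0.08 0.0004
```

18 N, stopped hard at the bottom of travel. Release straight up and retreat.

>>> drive_tool:
  increments:
    - [[-0.1,0,0],[0,0,0]]
    - [[-0.3,0,0],[0,0,0]]
    - [[-0.8,0,0],[0,0,0]]
    - [[-0.8,0,0],[0,0,0]]
    - [[-0.8,-0.5,0],[0,0,0]]
    - [[-0.4,-0.8,0],[0,0,0]]
    - [[0,-0.8,0],[0,0,0]]
    - [[0,-0.5,0],[0,0,0]]
    - [[0,0,0],[0,0,0]]
    - [[0,0,0],[0,0,0]]

```text
time_s: 15.1
tool_pos: [0.6551, 0.0478, 0.1858]
tool_rot: [118.5, 89.9, 133.1]
force: [-0.7, 0.9, -0.2]
grip_width: 0.0004
```

```bash
python3 s.py;python3 - <<'E'
from h import *
from cell import env
for n in ["scene","wrist","top"]:
    c=env.read_camera(n);pickle.dump(c,open(f"c15{n}.pkl","wb"));cv2.imwrite(f"pics/{n}15.png",c["frame"][:,:,::-1])
E
```

```text
15.1 [ 94.01 -66.58] 185.83 jawyaw-tester -0.11 tilt [-1.0e+00  1.2e-03 -7.0e-04] F tester [-0.43  1.03] -0.2 j [ 32.  29. -53.  83.  23.  79.  -8.] jv 1.62 0.0004
```

View pics/wrist15.png

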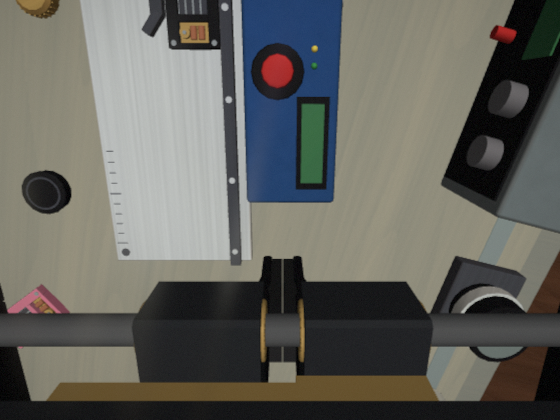

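View pics/scene15.png

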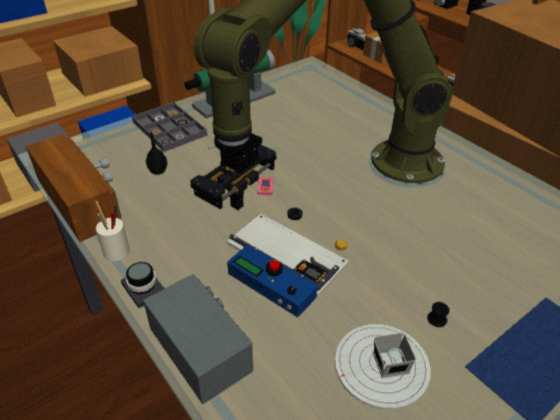

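>>> drive_tool:
  increments:
    - [[-0.3,-0.7,-0.5],[0,0,0]]
    - [[0,-0.5,-0.5],[0,0,0]]
    - [[0,0,0],[0,0,0]]
    - [[0,0,0],[0,0,0]]

```text
time_s: 15.65
tool_pos: [0.6287, -0.0084, 0.1983]
tool_rot: [20.0, 90.0, 34.6]
force: [-0.5, 1.0, 0.5]
grip_width: 0.0005
```

Run:
```python
from h import *
from cell import env
c=env.read_camera("wrist");cv2.imwrite("pics/w16.png",cv2.resize(c["frame"][0:220,60:360,::-1],None,fx=2.6,fy=2.6,interpolation=cv2.INTER_CUBIC))
```

```text
(no output)
```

View pics/w16.png

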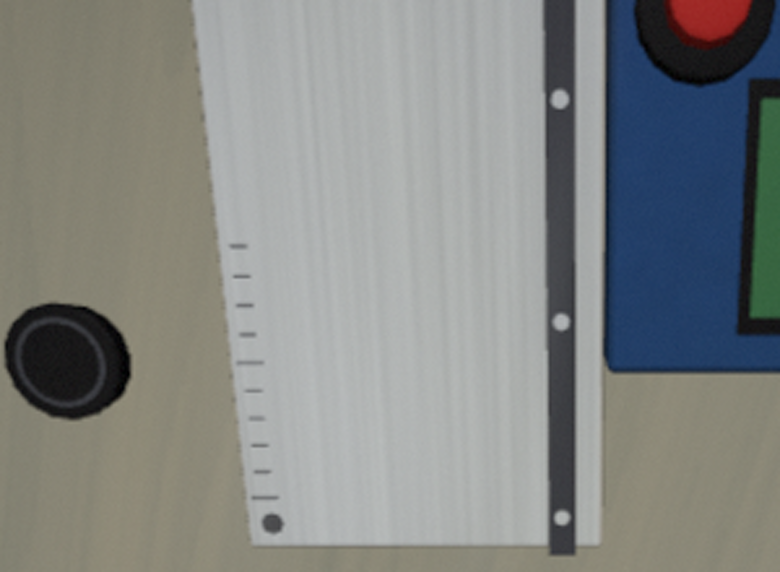

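Wrong direction: the camera looks ahead (+y). I'll go back over +y at height for the pocket view.

>>> drive_tool:
  increments:
    - [[0,0.8,-0.3],[0,0,0]]
    - [[0,0.9,-0.3],[0,0,0]]
    - [[0,0.9,0],[0,0,0]]
    - [[0,0.5,0],[0,0,0]]
    - [[0,0,0],[0,0,0]]
    - [[0,0,0],[0,0,0]]

```text
time_s: 16.3
tool_pos: [0.5744, 0.1064, 0.1982]
tool_rot: [-34.5, 90.0, -19.7]
force: [0.3, -1.6, -0.3]
grip_width: 0.0005
```

```bash
python3 s.py
python3 - <<'E'
from h import *
from cell import env
c=env.read_camera("wrist");cv2.imwrite("pics/w17.png",cv2.resize(c["frame"][0:220,130:430,::-1],None,fx=2.6,fy=2.6,interpolation=cv2.INTER_CUBIC))
E
```

```text
16.3 [30.73 10.47] 198.18 jawyaw-tester 0.09 tilt [-1.e+00 -2.e-04  2.e-04] F tester [-0.17 -1.62] -0.26 j [ 34.  20. -58.  93.  17.  77. -11.] jv 1.82 0.0005
```

View pics/w17.png

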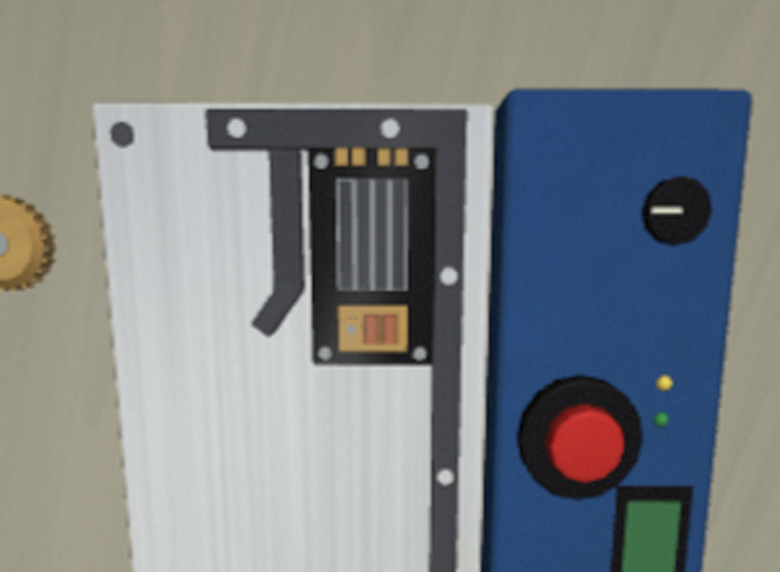

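The module sits flush against the rail and the stop, the button is up, and the arm is clear.

```bash
python3 -c "
from cell import env
print(env.sign_off())"
```

```text
the job is handed in; nothing more can be done
None
```

The module is home in the corner pocket, the button was pressed once after that and came back up, and the job is handed in at about 16 s of the 51 s.

**What I did**
- Pushed the module square against the rail with two spread fingertips on its long side, stopping at about 6 N.
- Slid it along the rail from its rear end with the fingers closed, until it stopped hard against the end stop at about 7 N.
- Backed off, then pressed the red button to a hard bottom: about 18 N, with the fingertip at 61.2 mm against a nominal 61 mm. I then released it straight up.

**Last checks**
- The final wrist picture shows the module with no visible gap to the rail or the stop.
- In the same picture the button is up. The lens cap and focusing knob looked undisturbed in the last pictures that show them.
- The arm hung clear, about 198 mm above the desk.

**What disagreed or went unverified**
- My fit of the tester's position had residuals of 1–2 mm. Where the fingers met the rail also disagreed by a few mm with where they met the stop. I therefore judged "home" by contact force and pictures, not by calculated coordinates.
- One approach move above the bed read about 10 mm off target before it settled. I corrected it before any contact.
- One of my last check moves went the wrong way for the view. It touched nothing, and I repeated it correctly.
- I did not measure the other bystanders again. They looked in place in the scene picture taken after the press.

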